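# Mount a sherd on the photo stand and index it to the third stop

### The arm

A 6-joint arm with a two-finger parallel gripper is mounted at the origin on a cart in front of the work surface, level with it; the furniture and walls round the work are solid. World frame = base frame: x ahead of the robot, y to its left, z up, the work surface at z = 0. Lengths are in m, angles in rad, forces in N, time in s.
With the tool pointing down it reaches from about 0.375 to 0.75 m from the base axis. Payload 9 kg.
Tool frame: the origin (TCP) lies at the very end of the fingers, on their centre line; the grasp point (between the pads) lies 19 mm behind it; z points along the fingers, x is the direction in which the jaws open and shut, and the axes are right-handed (so a half turn about z gives the same grasp; the last joint's range is limited). The gripper opens to 85 mm and grips with 20 to 120 N. Pads are 22 mm wide; open, the fingers measure 114 mm over their backs; the gripper's body (76 mm by 85 mm) begins 54 mm behind the grasp point. The pads swing forward as they close: fully open they stand 13 mm farther back than shut.
Start: joints at [-1.416, 0.104, 0.097, 1.564, 0, 1.353], TCP at [0.219, -0.559, 0.2] pointing down, gripper open.
Joint ranges: [-2.99, 2.99], [-0.84, 1.86], [-1.1, 1.16], [-1.84, 2.11], [-1.51, 1.56], [-3.14, 3.14]. Speed limits (rad/s): [2.22, 2.22, 2.57, 3.14, 3.14, 3.14].

### API

Orientations are given as [roll, pitch, yaw] about the fixed x, y, z axes, in that order (R = Rz(yaw) Ry(pitch) Rx(roll)).
In Python, from station import sense, snapshot, close_job, find_in, regions_of gives the robot as it stands.
- The arm moves only by the shell command python3 -m crank 'ROWS'. ROWS is text: rows parted by semicolons, each of 7 numbers parted by spaces: the closure, from 0 (fully open) to 1 (shut), then the shift along the tool's x, y, z in m, then the turn, a rotation vector about the tool's x, y, z in degrees. In form: hand x y z rx ry rz; .... A call has exactly 5 rows; each row is the pose to reach, as a shift and turn from the pose commanded when the call began, along the tool's axes at that moment; what a row does not reach only later rows make up. A row lasts 1/10 s, in which the tool goes at most 50 mm and 8.59 degrees, less where a joint would pass 70% of its speed; a pose out of reach is approached as far as the arm can. A call with a gripper value outside its range is refused whole. The fingers move at their own pace and stop on an object; the grip force is fixed at half the most. Time passes only in rows, so rows that repeat a pose let the fingers close, or fill a call up. It gives the time, the measured TCP pose, the force and the opening at its end, in the units of the state.
- sense(): the state, without advancing time (a new reading comes with each control period).
- snapshot(name): name is "side" or "top" or "wrist"; returns a dict with "pixels" (480x640x3 uint8, blue, green, red), "fovy" (degrees; the focal length in pixels is half the picture's height over the tangent of half this angle, whatever the lens; pixels are square), "cx", "cy" (the principal point, pixels), "xyz" and "orientation" of the camera in the world. Camera axes: x right, y down, z forward; pixel columns grow to the right and rows downward; lengths in m; the calibration is good to about 2 mm. A picture is of the moment at which its call begins. There is no depth.
- close_job(): hands the job in, once; it reports no verdict.
Trained networks look in a picture, given as the dict that the camera call returned (one of the last four; its "shot" number tells which), for a name from the list of things; names that differ only in an ending like _2 or _b are one class to them, and where a whole thing is asked for, a point or a joint stands for the part that bears it (a point fixed in the world has none). Each returns a list of dicts, best first, with "confidence" (0 to 1); they miss things now and then, are a little off and sometimes report something else, mostly with a low value. They report only what shows in the picture. A call takes as long as a camera call. They do not tell look-alikes from the thing itself.
- find_in(name, picture): "rect" ([left, top, right, bottom] in pixels, round what is visible of it).
- regions_of(name, picture): "pixels" (480x640 bool, what is visible of it) and "rect" ([left, top, right, bottom] in pixels, round what is visible of it).
The state is a dict: "time_s": time; "joint_positions": joint angles; "qvel": joint speeds; "effort": joint torques, N m; "position": TCP position; "ee_rot": TCP orientation; "wrist_force": force on the tool from outside, world axes, zero at the start; "wrist_torque": the same for the moment, N m; "finger_gap": opening from 0.0 (shut) to 1.0 (fully open).
Only numpy, scipy, OpenCV 4.12 (cv2) and the standard library are available. Lean on these libraries where they do the work, as an engineer would, in place of code of your own. Each camera call takes 0.05 s, during which the arm holds its last target. There are 200 camera calls.

### The job

Set the orange sleeve that carries the sherd onto the steel spigot of the photo stand, upright and pushed fully down onto the turntable, and let go of it. Then take the black bar knob of the stand and turn it clockwise (seen from above) from its zero stop by three clicks, to the third stop and not beyond, and finish still gripping the knob there for the exposure. Leave the brush, the loupe and the scale bar where they lie.

Things in the scene. Friction and masses are not known exactly. Their poses are not given: they have to be found in the camera images.
- sherd_sleeve: Loose orange tube, 34 mm outside, open below, closed head 60 mm up; bore 23 mm wide, 55 mm deep. A flat buff sherd, 37 mm (body x) by 50 mm (body y), 14 mm thick, is cemented on the head; 74 mm high in all, about 0.1 kg. Stands upright on the table. Origin: centre of the lower end, z up. Grip the tube 45 to 50 mm above the origin, fingers closing along body x so that the sherd passes between them.
- photo_stand: Fixed grey stand: base plate 130 mm (x) by 260 mm (y), top 16 mm above the table. Origin: centre of the underside. Turntable with spigot centred 80 mm to its +y, knob 80 mm to its -y. A small red pointer stands on the -x side of the knob; on its +x side an aluminium spring-plunger block, top 30 mm above the table, 47 to 70 mm from the knob's axis.
- spigot_foot (a point): Centre of the turntable's top face, 22 mm above the table, where the spigot rises; the seated sleeve's origin comes to lie here. Black turntable 84 mm wide; steel spigot 20 mm in diameter, 40 mm high, vertical, with a 4 mm tapered tip.
- index_knob: Indexing knob. Black bar grip 48 mm long (along the body's x), 14 mm thick (along its y), flat upright sides, from 36 mm to 71 mm above the table, on a dark disc 84 mm wide with brass pins, aluminium cap (65 mm wide) up to 33 mm above the table. Origin on the vertical axis of turning, 17 mm above the table; z up; it turns with the knob.
- knob_grip (a point): On the knob's axis, 58 mm above the table, inside the bar: the height to grip at, fingers closing across the 14 mm thickness. Axes as the bar's.
- index_angle (a joint): Knob angle (rad): 0 at the zero stop, where it starts; grows clockwise seen from above. A spring plunger clicks into a stop every 20 degrees: stops at 0.349, 0.698, 1.047 (third), on to 2.09. About 0.2 N m to pass a click; past halfway it snaps to the next stop; it stays in a stop when let go. The turntable follows. Disc: long white tick at the pointer at zero, long red tick at the third stop.
- brush: Loose blue-handled brush, 175 mm long, lying on the table; leave it alone. Origin: centre of its underside.
- loupe: Loose folding loupe, black and white, 32x50x16 mm; leave it alone. Origin: centre of its underside.
- scale_bar: Loose black-and-white scale bar, 20x150x4 mm; leave it alone. Origin: centre of its underside.
Not all that is in view belongs to the job. Leave any yellow look-alike of the sherd_sleeve alone.

How it is judged:
On the way, in this order (a step that is already met when the one before it is completed fails the run):
1. the sleeve stands fully down on the turntable, round the spigot, and is let go, the knob still at zero (z of sherd_sleeve in the frame of spigot_foot below 0.003 m and horizontal distance between sherd_sleeve and spigot_foot below 0.004 m and angle between sherd_sleeve's own z axis and vertical below 0.06 rad and contact force between the fingers and sherd_sleeve below 0.2 N and value of joint index_angle below 0.17 rad), for 0.2 s.
2. the knob, gripped, has clicked past the first stop (value of joint index_angle above 0.4 rad and contact force between the fingers and index_knob above 2 N).
At the end, for the whole second after the job is handed in: The sleeve stands upright (within 0.06 rad) round the spigot, its lower end within 3 mm of the turntable, untouched; the knob rests at the third stop (1.047 rad, within 5 degrees) and is still gripped (more than 4 N between fingers and bar) (z of sherd_sleeve in the frame of spigot_foot between -0.003 and 0.003 m and horizontal distance between sherd_sleeve and spigot_foot below 0.004 m and angle between sherd_sleeve's own z axis and vertical below 0.06 rad and contact force between the fingers and sherd_sleeve below 0.2 N and value of joint index_angle between 0.96 and 1.135 rad and velocity of joint index_angle between -0.1 and 0.1 rad/s and contact force between the fingers and index_knob above 4 N); the arm keeps its last pose, push and grip.
It fails at once if the knob is turned beyond the third stop, halfway to the fourth (value of joint index_angle above 1.22 rad).
It fails at once if the brush is moved more than 20 mm (distance of brush from where it was at the start of the episode above 0.02 m).
It fails at once if the loupe is moved more than 20 mm (distance of loupe from where it was at the start of the episode above 0.02 m).
It fails at once if the scale bar is moved more than 20 mm (distance of scale_bar from where it was at the start of the episode above 0.02 m).
It fails at once if the sleeve with the sherd is knocked over (angle between sherd_sleeve's own z axis and vertical above 0.7 rad).
It also fails if it takes over 58 s, if anything falls off the work surface, if the arm or the gripper's body presses on something with over 40 N, if the wrist force passes 120 N, or if a joint passes its speed limit or range.

## Working session

There is one attempt and no reset: what is moved stays moved. The work goes in short steps, Python scripts to look and compute and a shell command to move; the robot and the scene stay as the last step left them, time stands still between calls to the robot, and variables do not carry over. Pictures are saved under pics/ and viewed, about 8 in all and at most 12, crops included, and the job is handed in when it is done.

```bash
ls; mkdir -p pics
cat > h.py <<'E'
import numpy as np, cv2
from scipy.spatial.transform import Rotation as R
from station import sense, snapshot, close_job, find_in, regions_of
def f(p): return p["pixels"].shape[0]/2/np.tan(np.radians(p["fovy"])/2)
def rot(o):
    o=np.array(o,float)
    return R.from_euler('xyz',o) if o.shape==(3,) else R.from_matrix(o) if o.shape==(3,3) else R.from_quat(o)
def onz(p,u,v,z):
    d=rot(p["orientation"]).apply([(u-p["cx"])/f(p),(v-p["cy"])/f(p),1]); c=np.array(p["xyz"])
    return c+d*(z-c[2])/d[2]
def proj(p,X):
    c=rot(p["orientation"]).inv().apply(np.array(X)-p["xyz"]); return c[:2]/c[2]*f(p)+[p["cx"],p["cy"]]
def totool(dx):
    return rot(sense()["ee_rot"]).inv().apply(dx)
E
python3 - <<'E'
from h import *
s=sense(); print({k:np.round(v,3).tolist() for k,v in s.items()})
for n in ("top","side"):
    p=snapshot(n); cv2.imwrite(f"pics/{n}0.png",p["pixels"]); print(n,{k:p[k] for k in p if k!="pixels"})
    for t in ("sherd_sleeve","photo_stand","index_knob","brush","loupe","scale_bar"):
        print(t,[(np.round(r["rect"]).tolist(),round(r["confidence"],2)) for r in find_in(t,p)][:3])
E
```

```text
pics
{'time_s': 0.0, 'joint_positions': [-1.416, 0.105, 0.096, 1.564, 0.0, 1.353], 'qvel': [-0.0, 0.0, -0.001, -0.001, -0.001, 0.001], 'effort': [0.003, -55.693, 50.365, 0.017, -0.0, 0.0], 'position': [0.218, -0.558, 0.199], 'ee_rot': [-3.141, 0.001, -1.198], 'wrist_force': [-0.296, 0.042, 0.617], 'wrist_torque': [0.025, 0.016, -0.044], 'finger_gap': 1.0}
top {'fovy': 53.01064801271002, 'cx': 318.98080275280813, 'cy': 234.63113582600377, 'xyz': array([ 0.35629018, -0.01640998,  1.29779692]), 'orientation': array([-2.94456021,  0.01734042, -1.57137557]), 'shot': 1}
sherd_sleeve [([229.0, 307.0, 249.0, 324.0], 0.57), ([181.0, 289.0, 200.0, 300.0], 0.57)]
photo_stand [([291.0, 209.0, 394.0, 270.0], 0.82)]
index_knob [([354.0, 216.0, 383.0, 248.0], 0.89)]
brush [([415.0, 259.0, 475.0, 273.0], 0.71)]
loupe [([288.0, 170.0, 302.0, 187.0], 0.45)]
scale_bar [([209.0, 211.0, 262.0, 220.0], 0.66)]
side {'fovy': 46.33368601160439, 'cx': 328.02680694962737, 'cy': 237.51906329985596, 'xyz': array([0.60369838, 0.96997269, 0.63919616]), 'orientation': array([-2.09516200e+00, -2.94698444e-03, -3.14098260e+00]), 'shot': 2}
sherd_sleeve [([439.0, 296.0, 464.0, 344.0], 0.85), ([416.0, 349.0, 446.0, 396.0], 0.83), ([381.0, 308.0, 407.0, 358.0], 0.64)]
photo_stand [([290.0, 210.0, 378.0, 292.0], 0.61)]
index_knob [([306.0, 211.0, 342.0, 242.0], 0.71)]
brush [([353.0, 182.0, 364.0, 215.0], 0.66)]
loupe [([231.0, 278.0, 246.0, 294.0], 0.74)]
scale_bar [([282.0, 316.0, 297.0, 375.0], 0.97)]
```

Run:
```python
import cv2,numpy as np
a=cv2.imread("pics/top0.png")[150:350,160:490]; b=cv2.imread("pics/side0.png")[170:410,220:480]
a=cv2.resize(a,None,fx=2.4,fy=2.4,interpolation=cv2.INTER_CUBIC);cv2.imwrite("pics/top0c.png",a)
cv2.imwrite("pics/side0c.png",cv2.resize(b,None,fx=2.5,fy=2.5,interpolation=cv2.INTER_CUBIC))
```

```text
(no output)
```

View pics/top0c.png

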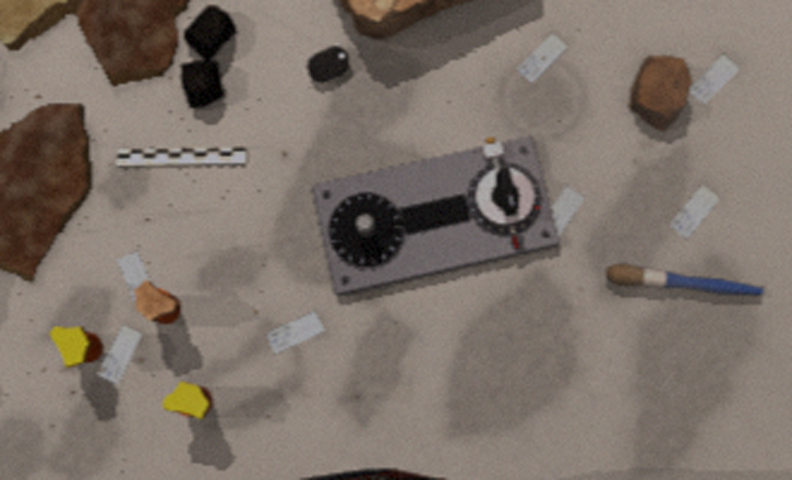

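View pics/side0c.png

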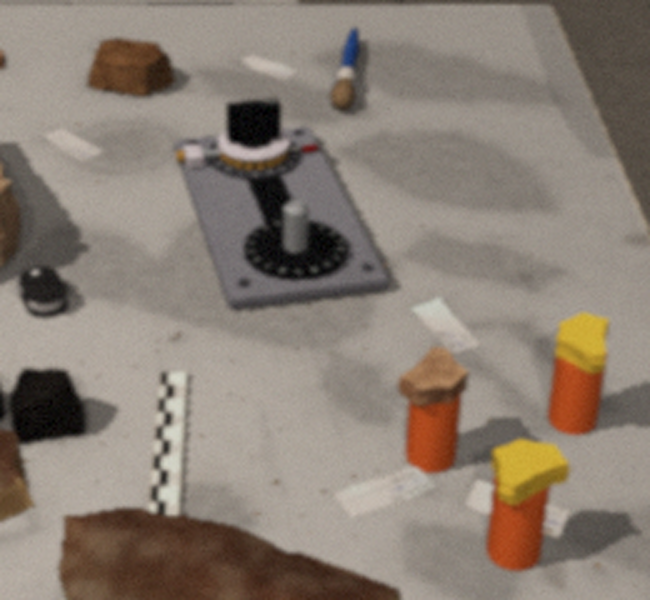

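The top crop shows the buff sherd at crop (158,302), which is full-image (226,276). The two yellow look-alikes are to its left and below. The spigot tip is at about (312,242) and the knob at about (371,228). In the side crop the true sleeve is at crop (433,415).

Run:
```python
from h import *
p=snapshot("top"); q=snapshot("side")
c=lambda u,v:(160+u/2.4,150+v/2.4)
d=lambda u,v:(220+u/2.5,170+v/2.5)
for n,a,z in [("sherd",c(156,302),.074),("yel1",c(72,345),.074),("yel2",c(188,400),.074),("spig",c(366,222),.062),("turnt",c(367,230),.022),("knob",c(506,190),.071),("cap",c(506,196),.033)]+[("corner",c(*k),.016) for k in ((316,187),(533,140),(558,247),(340,293))]+[("brush",c(612,274),0.005),("scale",c(245,157),0.004)]:
    print(n,onz(p,*a,z).round(3))
for n,a,z in [("sherd base",d(433,462),.0),("spig",d(295,206),.062),("knobtop",d(254,103),.071),("yA base",d(577,425),0),("yB base",d(515,558),0)]:
    print(n,onz(q,*a,z).round(3))
s=sense();print(rot(s["ee_rot"]).as_matrix().round(3))
```

```text
sherd [0.494 0.245 0.074]
yel1 [0.449 0.333 0.074]
yel2 [0.391 0.208 0.074]
spig [0.582 0.022 0.062]
turnt [0.58  0.022 0.022]
knob [ 0.615 -0.13   0.071]
cap [ 0.616 -0.134  0.033]
corner [0.631 0.08  0.016]
corner [ 0.685 -0.167  0.016]
corner [ 0.561 -0.192  0.016]
corner [0.51  0.052 0.016]
brush [ 0.532 -0.253  0.005]
scale [0.67  0.163 0.004]
sherd base [0.493 0.256 0.   ]
spig [0.583 0.03  0.062]
knobtop [ 0.617 -0.128  0.071]
yA base [0.39  0.218 0.   ]
yB base [0.451 0.343 0.   ]
[[ 0.364 -0.931 -0.   ]
 [-0.931 -0.364 -0.   ]
 [ 0.     0.    -1.   ]]
```

```bash
python3 -m crank '0 -0.131 -0.213 0 0 0 0;0 -0.131 -0.213 0 0 0 0;0 -0.131 -0.213 0 0 0 0;0 -0.131 -0.213 0 0 0 0;0 -0.131 -0.213 0 0 0 0'
python3 - <<'E'
from h import *
s=sense();print(s["joint_positions"],s["position"],s["ee_rot"],totool([.47-s["position"][0],.22-s["position"][1],0]))
E
```

```text
time_s: 1.3
position: [0.37, -0.3576, 0.2003]
ee_rot: [-3.141, -0.001, -1.198]
wrist_force: [1.6, -0.5, -0.2]
finger_gap: 0.996
[-1.02299300e+00 -1.57576908e-01 -1.59841909e-01  1.56784905e+00
  6.44516669e-05  1.74621694e+00] [ 0.37003192 -0.35764034  0.20027659] [-3.14141012e+00 -6.60561183e-04 -1.19841366e+00] [-5.01678579e-01 -3.03282883e-01 -2.76029499e-04]
```

```bash
python3 -m crank '0 -0.21 -0.127 0 0 0 -42;0 -0.21 -0.127 0 0 0 -42;0 -0.21 -0.127 0 0 0 -42;0 -0.21 -0.127 0 0 0 -42;0 -0.21 -0.127 0 0 0 -42'
python3 - <<'E'
from h import *
s=sense();print(s["joint_positions"],s["position"],s["ee_rot"],totool([.47-s["position"][0],.22-s["position"][1],0]))
E
```

```text
time_s: 1.8
position: [0.411, -0.1154, 0.2004]
ee_rot: [3.142, -0.001, -0.459]
wrist_force: [0.2, -0.1, -0.0]
finger_gap: 0.997
[-5.82247938e-01 -4.33242562e-01 -3.86257694e-01  1.61679464e+00
  6.90419498e-05  1.44741138e+00] [ 0.41097337 -0.11538438  0.20036086] [ 3.14153975e+00 -9.87551217e-04 -4.58862929e-01] [-9.56306796e-02 -3.26835720e-01 -1.11729924e-04]
```

```bash
python3 -m crank '0 -0.068 -0.232 0 0 0 -42;0 -0.068 -0.232 0 0 0 -42;0 -0.068 -0.232 0 0 0 -42;0 -0.068 -0.232 0 0 0 -42;0 -0.068 -0.232 0 0 0 -42'
python3 - <<'E'
from h import *
s=sense();print(s["joint_positions"],s["position"],s["ee_rot"],totool([.47-s["position"][0],.22-s["position"][1],0]))
p=snapshot("wrist"); cv2.imwrite("pics/w1.png",p["pixels"]);print(p["fovy"],p["xyz"],p["orientation"],proj(p,[.494,.245,.074]))
for r in find_in("sherd_sleeve",p): print(r)
E
```

```text
time_s: 2.3
position: [0.4542, 0.123, 0.2004]
ee_rot: [3.141, -0.001, 0.275]
wrist_force: [1.5, -0.4, 0.1]
finger_gap: 0.999
[-1.45172256e-02 -2.94227024e-01 -2.77583333e-01  1.58646859e+00
  6.87752691e-05  1.28111791e+00] [0.45420272 0.12304244 0.20036953] [ 3.14138108e+00 -9.50595573e-04  2.75161329e-01] [ 4.15465730e-02 -8.90180014e-02  2.06603052e-05]
62.09573484178224 [0.43509053 0.1895881  0.37410376] [ 2.86273185e+00 -1.46076253e-03  2.75841791e-01] [428.19134096  65.32105818]
{'rect': [390.4, 30.6, 468.8, 96.3], 'confidence': 0.97}
{'rect': [243.2, 40.7, 304.2, 109.9], 'confidence': 0.94}
{'rect': [548.2, 52.7, 638.1, 219.1], 'confidence': 0.6}
```

View pics/w1.png

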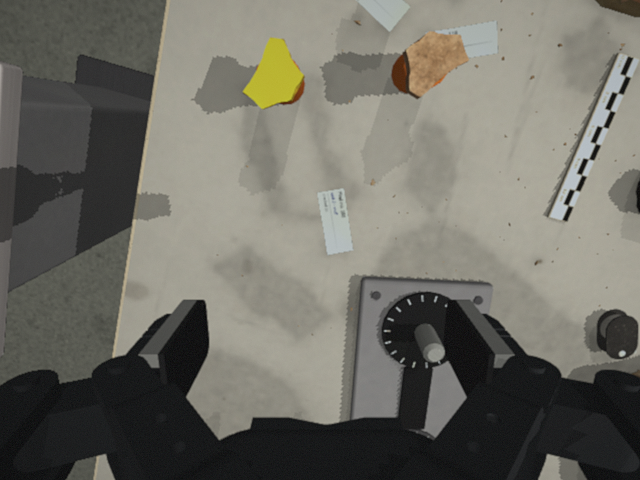

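The buff sherd sits at about (436,63), tilted across the image diagonal. Its tube foot shows at (402,75). The spigot tip is at (432,352) and the scale bar is at the right. Now I'll measure its axes from the mask.

Run:
```python
from h import *
p=snapshot("wrist")
m=regions_of("sherd_sleeve",p)[0]; hsv=cv2.cvtColor(p["pixels"],cv2.COLOR_BGR2HSV)
x=m["pixels"]; print(m["rect"], x.sum())
print(np.percentile(hsv[x],[10,50,90],axis=0))
b=(x&(hsv[...,2]>130)).astype(np.uint8); b=cv2.morphologyEx(b,cv2.MORPH_OPEN,np.ones((3,3)))
v,u=np.nonzero(b); P=np.array([onz(p,a,c,.074)[:2] for a,c in zip(u,v)])
r=cv2.minAreaRect((P*1000).astype(np.float32)); print("rect",r, P.mean(0), np.linalg.eigh(np.cov(P.T)))
for z in(.062,):print("spig",onz(p,432,352,z))
print("centre ray", onz(p,320,200,.074))
```

```text
[390.4, 33.8, 466.3, 102.4] 3222
[[ 12.  98.  81.]
 [ 16. 107. 161.]
 [ 17. 187. 177.]]
rect ((494.87109375, 249.9754180908203), (47.48240661621094, 32.81843566894531), 52.155338287353516) [0.49636218 0.24972349] EighResult(eigenvalues=array([7.23130899e-05, 1.36970104e-04]), eigenvectors=array([[-0.84237752,  0.53888784],
       [ 0.53888784,  0.84237752]]))
spig [0.57984969 0.02766574 0.062     ]
centre ray [0.44662532 0.13438017 0.074     ]
```

```bash
python3 -m crank '0 0.0725 -0.109 0 0 0 42;0 0.0725 -0.109 0 0 0 42;0 0.0725 -0.109 0 0 0 42;0 0.0725 -0.109 0 0 0 42;0 0.0725 -0.109 0 0 0 42'; python3 -m crank '0 0 0 0.03 0 0 8;0 0 0 0.03 0 0 8;0 0 0 0.03 0 0 8;0 0 0 0.03 0 0 8;0 0 0 0.03 0 0 8'
cat > sh.py <<'E'
from h import *
s=sense();print(s["joint_positions"].round(3) if hasattr(s["joint_positions"],"round") else s["joint_positions"],s["position"],s["ee_rot"])
p=snapshot("wrist"); cv2.imwrite("pics/w2.png",p["pixels"])
hsv=cv2.cvtColor(p["pixels"],cv2.COLOR_BGR2HSV)
for m in regions_of("sherd_sleeve",p)[:3]:
    x=m["pixels"]; h=np.median(hsv[x],axis=0); print(m["rect"],m["confidence"],h)
    b=(x&(hsv[...,2]>125)&(hsv[...,1]<150)).astype(np.uint8); b=cv2.morphologyEx(b,cv2.MORPH_OPEN,np.ones((3,3)))
    v,u=np.nonzero(b)
    if len(v)<50: continue
    P=np.array([onz(p,a,c,.074)[:2] for a,c in zip(u,v)])
    print("rect",cv2.minAreaRect((P*1000).astype(np.float32)),P.mean(0),np.linalg.eigh(np.cov(P.T))[1][:,1])
E
python3 sh.py
```

```text
time_s: 3.0
position: [0.4956, 0.2442, 0.1996]
ee_rot: [3.141, 0.001, -0.457]
wrist_force: [1.1, -0.2, -0.1]
finger_gap: 0.998
time_s: 3.5
position: [0.4959, 0.2444, 0.1714]
ee_rot: [-3.14, -0.001, -0.588]
wrist_force: [0.8, -0.1, -0.6]
finger_gap: 0.999
[ 0.221 -0.046 -0.108  1.508 -0.     2.38 ] [0.49593686 0.24443176 0.17139866] [-3.14045488e+00 -1.28090233e-03 -5.87927974e-01]
[163.5, 109.3, 244.3, 186.6] 0.8 [ 28. 190. 169.]
[295.5, 180.9, 344.4, 254.1] 0.57 [ 16. 107. 150.]
rect ((495.05999755859375, 249.43710327148438), (46.43315505981445, 31.988834381103516), 52.56878662109375) [0.49678173 0.24948689] [0.56809946 0.82295991]
[209.9, 277.3, 270.3, 363.2] 0.57 [ 28. 191. 161.]
```

View pics/w2.png

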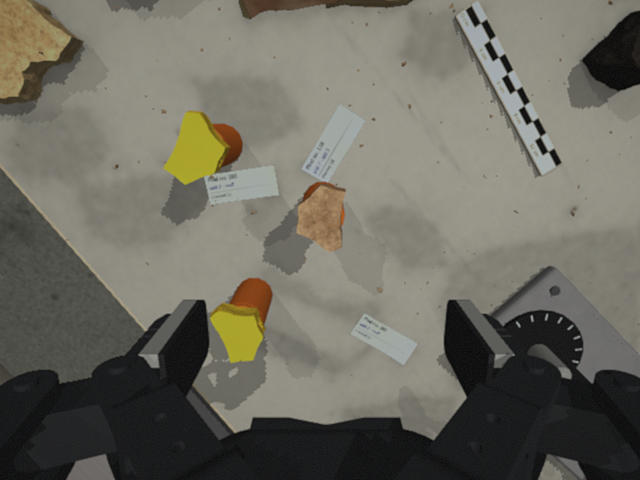

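The sherd is at (322,215), square to the jaws. Both yellow ones are clear of the fingers. Descending to grip.

```bash
python3 -m crank '0 -0.003 -0.005 0.03 0 0 2;0 -0.003 -0.005 0.07 0 0 2;0 -0.003 -0.005 0.11 0 0 2;0 -0.003 -0.005 0.142 0 0 2;0 -0.003 -0.005 0.142 0 0 2' && python3 -m crank '0.2 0 0 0 0 0 0;0.45 0 0 0 0 0 0;0.7 0 0 0 0 0 0;1 0 0 0 0 0 0;1 0 0 0 0 0 0'
```

```text
time_s: 4.1
position: [0.4921, 0.2497, 0.0237]
ee_rot: [3.136, 0.005, -0.623]
wrist_force: [-0.7, 0.3, -1.1]
finger_gap: 1.003
time_s: 4.6
position: [0.497, 0.2509, 0.0304]
ee_rot: [-3.139, -0.002, -0.624]
wrist_force: [-0.7, -0.1, 8.3]
finger_gap: 0.375
```

```bash
python3 -m crank '1 0 0 0 0 0 0;1 0 0 -0.03 0 0 0;1 0 0 -0.07 0 0 0;1 0 0 -0.11 0 0 0;1 0 0 -0.11 0 0 0'
python3 - <<'E'
from h import *
s=sense();d=np.array([.58,.025,0])-s["position"];d[2]=0;print(s["finger_gap"],s["joint_positions"],totool(d), s["wrist_force"])
E
```

```text
time_s: 5.1
position: [0.4989, 0.2514, 0.1451]
ee_rot: [-3.134, -0.007, -0.624]
wrist_force: [0.5, 0.4, -0.8]
finger_gap: 0.376
0.37646548493308657 [ 2.32682753e-01 -3.97986713e-02 -1.49141053e-01  1.45159848e+00
 -1.17328159e-04  2.42732242e+00] [0.19806449 0.13635884 0.00029135] [ 0.54728173  0.37408873 -0.77057226]
```

```bash
python3 -m crank '1 0.13 0.145 0 0 0 0;1 0.13 0.145 0 0 0 0;1 0.13 0.145 0 0 0 0;1 0.13 0.145 0 0 0 0;1 0.13 0.145 0 0 0 0' ;python3 -m crank '1 0.03 0.035 0 0 0 0;1 0.067 0.076 0 0 0 0;1 0.067 0.076 0 0 0 0;1 0.067 0.076 0 0 0 0;1 0.067 0.076 0 0 0 0'
python3 - <<'E'
from h import *
s=sense();print(s["finger_gap"],s["position"],s["ee_rot"],s["joint_positions"])
p=snapshot("wrist");cv2.imwrite("pics/w3.png",p["pixels"])
t=np.array(s["position"]);Rm=rot(s["ee_rot"])
print(proj(p,[.58,.026,.062]),proj(p,[.58,.026,.022]))
a=p["pixels"]
q=snapshot("side");cv2.imwrite("pics/s3.png",q["pixels"])
c=proj(q,t-[0,0,.015]).round();print("side tcp",c,proj(q,[.58,.026,.062]))
x0,y0=int(c[0])-80,int(c[1])-70
b=cv2.resize(q["pixels"][y0:y0+150,x0:x0+130],None,fx=2.8,fy=2.8,interpolation=cv2.INTER_CUBIC)
o=np.zeros((480,360+420,3),np.uint8); o[:, :360]=a[:,140:500]; o[:420,360:360+364]=b; print(x0,y0)
cv2.imwrite("pics/c3.png",o)
E
```

```text
time_s: 5.6
position: [0.5169, 0.0521, 0.1381]
ee_rot: [3.141, -0.001, -0.629]
wrist_force: [0.8, 0.4, -1.6]
finger_gap: 0.375
time_s: 6.1
position: [0.5262, -0.043, 0.138]
ee_rot: [-3.141, 0.0, -0.624]
wrist_force: [0.6, -0.2, -1.4]
finger_gap: 0.374
0.3739263099174974 [ 0.52617365 -0.04302389  0.13804828] [-3.14133857e+00  3.74976169e-04 -6.23621075e-01] [-3.29838179e-01 -1.19333264e-01 -2.37569350e-01  1.45284558e+00
  3.51779435e-04  1.86457922e+00]
[331.13995848  89.11165966] [330.41772532  93.62728757]
side tcp [366. 208.] [339.47226458 251.25929445]
286 138
```

View pics/c3.png

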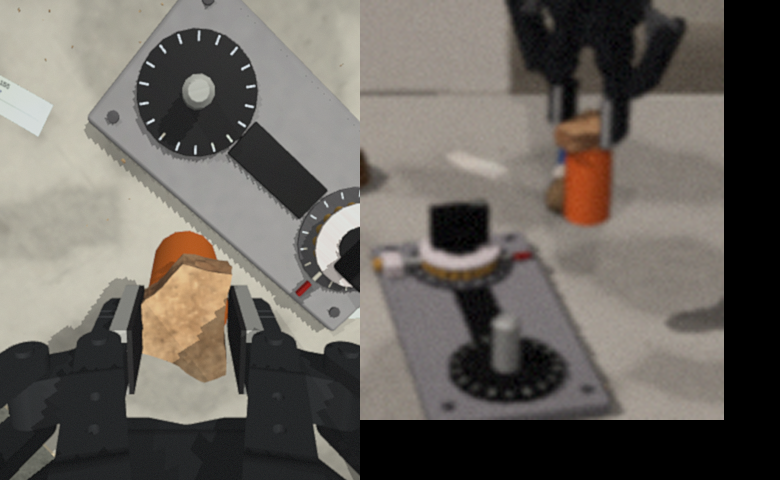

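The left half is the wrist view. The spigot tip is at full-image (339,89), the turntable centre at (337,92) and the orange tube bottom protrudes ahead at (322,235). The right half is the side view, where the tube hangs vertical with its lower end at crop (588,222). I'll work out the tube offset from the TCP and the spigot position.

```bash
cat > m.py <<'E'
from h import *
from scipy.optimize import least_squares
s=sense();t=np.array(s["position"]);Rm=rot(s["ee_rot"])
p=snapshot("wrist");hsv=cv2.cvtColor(p["pixels"],cv2.COLOR_BGR2HSV)
m=((hsv[...,0]<14)&(hsv[...,1]>170)&(hsv[...,2]>60)).astype(np.uint8)
n,l,st,_=cv2.connectedComponentsWithStats(m); k=1+np.argmax(st[1:,4]); print("orange",st[k]); m=(l==k)
th=np.linspace(0,2*np.pi,200)
for L in(.0304,):
    X=lambda o:Rm.apply(np.c_[.017*np.cos(th)+o[0],.017*np.sin(th)+o[1],0*th+L])+t
    cols=np.arange(300,345,4); rows=[np.nonzero(m[:,c])[0].min() for c in cols]; print(list(zip(cols,rows)))
    def res(o):
        q=np.array([proj(p,x) for x in X(o)]); up=q[q[:,1]<np.median(q[:,1])]; up=up[np.argsort(up[:,0])]
        return np.interp(cols,up[:,0],up[:,1])-rows
    r=least_squares(res,[0,0],diff_step=1e-3,x_scale=.001); print("tube off tool xy",r.x,r.fun.round(1))
q=snapshot("side");h=cv2.cvtColor(q["pixels"],cv2.COLOR_BGR2HSV)
mm=((h[...,0]<14)&(h[...,1]>170)&(h[...,2]>60)); c=proj(q,t-[0,0,.015]); 
for r_ in range(int(c[1])-4,int(c[1])+14,3):
    cc=np.nonzero(mm[r_,int(c[0])-40:int(c[0])+40])[0]
    if len(cc): print(r_,cc.min()+int(c[0])-40,cc.max()+int(c[0])-40,end='; ')
print("tcp axis col",proj(q,t)[0],proj(q,t-[0,0,.03]))
print("spig",onz(p,338.5,89,.062),onz(p,336.5,92.5,.022))
E
python3 m.py
```

```text
orange [ 290  232   66   53 1506]
[(np.int64(300), np.int64(245)), (np.int64(304), np.int64(240)), (np.int64(308), np.int64(237)), (np.int64(312), np.int64(235)), (np.int64(316), np.int64(233)), (np.int64(320), np.int64(233)), (np.int64(324), np.int64(232)), (np.int64(328), np.int64(232)), (np.int64(332), np.int64(233)), (np.int64(336), np.int64(234)), (np.int64(340), np.int64(236)), (np.int64(344), np.int64(238))]
tube off tool xy [0.00013929 0.00448143] [-0.5  0.2  0.2  0.   0.6 -0.4  0.2  0.3 -0.1 -0.1 -0.4 -0. ]
203 359 374; 206 359 374; 209 359 374; 212 358 373; 215 360 373; tcp axis col 366.1466078908522 [365.60204911 214.46066003]
spig [0.58355202 0.02403144 0.062     ] [0.58380776 0.02466526 0.022     ]
```

```bash
python3 -m crank '1 0.007 -0.045 0 0 0 0;1 0.007 -0.093 0 0 0 0;1 0.007 -0.093 0.015 0 0 0;1 0.007 -0.093 0.035 0 0 0;1 0.007 -0.093 0.035 0 0 0';  python3 - <<'E'
from h import *
s=sense();print(s["finger_gap"],s["position"],s["ee_rot"],s["wrist_force"])
p=snapshot("wrist");q=snapshot("side");t=np.array(s["position"])
c=proj(q,t-[0,0,.03]).round();x0,y0=int(c[0])-45,int(c[1])-45; print(x0,y0)
b=cv2.resize(q["pixels"][y0:y0+90,x0:x0+80],None,fx=5,fy=5,interpolation=cv2.INTER_CUBIC)
o=np.zeros((480,780,3),np.uint8); o[:, :380]=p["pixels"][:,130:510]; o[:450,380:]=b
cv2.imwrite("pics/c4.png",o);cv2.imwrite("pics/w4.png",p["pixels"]);cv2.imwrite("pics/s4.png",q["pixels"])
E
python3 m.py
```

```text
time_s: 6.8
position: [0.5842, 0.0287, 0.0999]
ee_rot: [3.139, 0.004, -0.622]
wrist_force: [-1.3, -0.2, -1.8]
finger_gap: 0.373
0.37268008075297765 [0.58422325 0.02870748 0.09993162] [ 3.13931422  0.00438142 -0.6223354 ] [-1.29018931 -0.24674997 -1.7889538 ]
292 204
orange [ 290  231   67   54 1602]
[(np.int64(300), np.int64(243)), (np.int64(304), np.int64(238)), (np.int64(308), np.int64(236)), (np.int64(312), np.int64(233)), (np.int64(316), np.int64(232)), (np.int64(320), np.int64(232)), (np.int64(324), np.int64(232)), (np.int64(328), np.int64(231)), (np.int64(332), np.int64(232)), (np.int64(336), np.int64(234)), (np.int64(340), np.int64(235)), (np.int64(344), np.int64(237))]
tube off tool xy [-0.0002638   0.00394715] [-0.4  0.6 -0.2  0.7  0.4 -0.4 -0.8  0.4  0.  -0.8  0.   0.5]
236 328 345; 239 329 344; 242 328 344; 245 328 344; 248 329 343; tcp axis col 336.80615771234295 [336.64105897 246.90987041]
spig [0.64075856 0.09284095 0.062     ] [0.64127302 0.0935945  0.022     ]
```

View pics/c4.png

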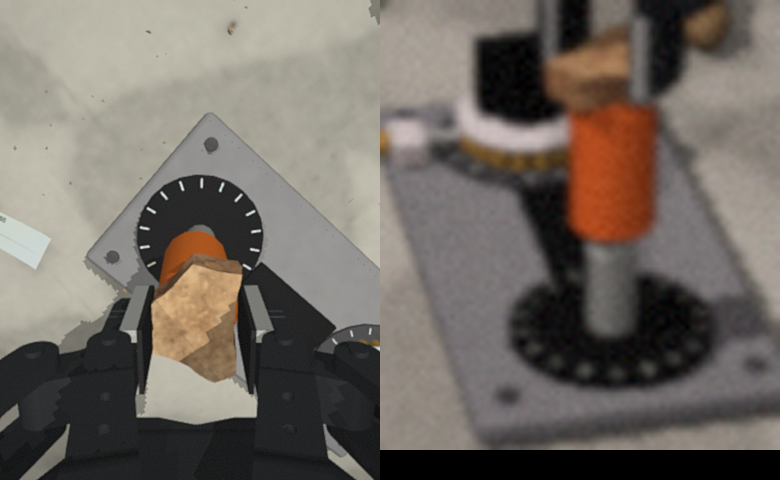

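The side view shows the tube centred over the spigot (crop x 612 for both). In the wrist view a little of the spigot tip shows ahead of the tube at crop (200,228). I'll fit the disc to get the residual.

```bash
cat > d.py <<'E'
from h import *
from scipy.optimize import least_squares
s=sense();t=np.array(s["position"]);Rm=rot(s["ee_rot"]);p=snapshot("wrist")
g=cv2.cvtColor(p["pixels"],cv2.COLOR_BGR2GRAY).astype(float)
c0=np.array([.5837,.0243])
# disc rim: radial edge dark->grey along rays on far side
def edge(c):
    out=[]
    for a in np.linspace(0,2*np.pi,72,endpoint=False):
        w=Rm.apply([np.cos(a),np.sin(a),0])[:2]
        if np.sin(a)>-.25: continue
        rr=np.arange(.036,.050,.0004); v=[]
        for r in rr:
            u,vv=proj(p,[*(c+r*w),.022]); v.append(cv2.getRectSubPix(g.astype(np.float32),(1,1),(float(u),float(vv)))[0,0])
        v=np.convolve(v,np.ones(3)/3,'same')[1:-1]; i=np.argmax(np.diff(v[:])); 
        out.append((*(w*(rr[i+1]+.0002)+c),))
    return np.array(out)
e=edge(c0); r=least_squares(lambda q:np.hypot(e[:,0]-q[0],e[:,1]-q[1])-.042,c0,loss='soft_l1',f_scale=.0005); print("disc centre",r.x,"res mm",(r.fun*1e3).round(1))
hsv=cv2.cvtColor(p["pixels"],cv2.COLOR_BGR2HSV)
m=((hsv[...,0]<14)&(hsv[...,1]>170)&(hsv[...,2]>60))
cols=np.arange(300,345,4);rows=np.array([np.nonzero(m[200:290,c])[0].min()+200 for c in cols]);th=np.linspace(0,2*np.pi,200)
def res(o):
    q=np.array([proj(p,x) for x in Rm.apply(np.c_[.017*np.cos(th)+o[0],.017*np.sin(th)+o[1],0*th+.0304])+t]); up=q[q[:,1]<np.median(q[:,1])]; up=up[np.argsort(up[:,0])]
    return np.interp(cols,up[:,0],up[:,1])-rows
o=least_squares(res,[0,0],diff_step=1e-3,x_scale=.001).x
b=Rm.apply([*o,.0304])+t; print("off",o,"tcp",t,"tube bottom",b,"needed tool",Rm.inv().apply([*(r.x-b[:2]),0]), s["wrist_force"])
E
python3 d.py
```

```text
disc centre [0.58314807 0.0229944 ] res mm [-0.3 -0.2 -0.1 -0.  -0.3 -0.3 -0.2 -0.1  0.3 -0.  -0.   0.   0.   0.
  0.4  0.4 -0.   0.3  0.3  0.2  0.1  0.1 -0.  -0.1 -0.2 -0.3 -0.  -0.2
 -0.3 -0.4 -0.1]
off [-0.00011982  0.00392501] tcp [0.58668801 0.02729935 0.104309  ] tube bottom [0.5843405  0.02417397 0.07390667] needed tool [-2.78345460e-04  1.65402751e-03 -1.30163509e-06] [ 0.59007031  0.7752285  -0.97872806]
```

```bash
cat > ov.py <<'E'
from h import *
import sys
s=sense();t=np.array(s["position"]);Rm=rot(s["ee_rot"]);p=snapshot("wrist")
C=np.array(eval(sys.argv[1]));off=eval(sys.argv[2]);th=np.linspace(0,2*np.pi,100)
u0,v0,k=270,170,6
b=cv2.resize(p["pixels"][v0:v0+95,u0:u0+125],None,fx=k,fy=k,interpolation=cv2.INTER_CUBIC)
def circ(P,col):
    q=(np.array([proj(p,x) for x in P])-[u0,v0]+.5)*k; cv2.polylines(b,[q.astype(np.int32)],True,col,1)
for z,r,col in((.058,.010,(0,255,0)),(.062,.008,(255,255,0)),(.022,.042,(0,255,255)),(.022,.010,(255,0,255))):
    circ(np.c_[C[0]+r*np.cos(th),C[1]+r*np.sin(th),0*th+z],col)
circ(Rm.apply(np.c_[.017*np.cos(th)+off[0],.017*np.sin(th)+off[1],0*th+.0304])+t,(255,0,0))
cv2.imwrite(sys.argv[3],b);print(t)
E
python3 ov.py "[.5832,.0232]" "[0,.0039]" pics/o5.png
```

```text
[0.58685451 0.02720007 0.10445565]
```

View pics/o5.png

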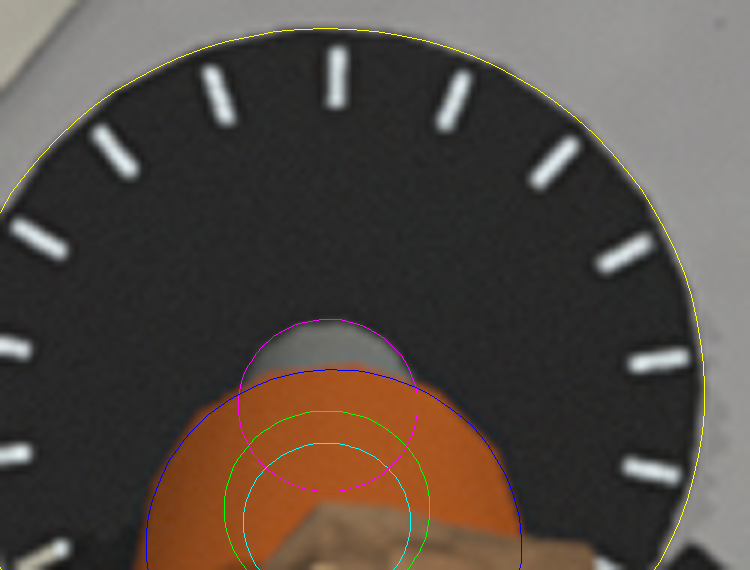

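The overlay fits: what shows ahead of the tube is the spigot's foot, so the tube needs to go about 1.5 mm along tool +y. I'll correct that and go down gently.

```bash
python3 -m crank '1 0 0.0013 0.005 0 0 0;1 0 0.0013 0.009 0 0 0;1 0 0.0013 0.013 0 0 0;1 0 0.0013 0.017 0 0 0;1 0 0.0013 0.019 0 0 0'; python3 -m crank '1 0 0 0 0 0 0;1 0 0 0 0 0 0;1 0 0 0.003 0 0 0;1 0 0 0.006 0 0 0;1 0 0 0.006 0 0 0'; python3 d.py
```

```text
time_s: 7.6
position: [0.5852, 0.0264, 0.0834]
ee_rot: [3.141, 0.001, -0.624]
wrist_force: [-0.7, 0.5, 0.0]
finger_gap: 0.373
time_s: 8.1
position: [0.5852, 0.0265, 0.0775]
ee_rot: [3.141, 0.001, -0.624]
wrist_force: [-0.2, 0.6, -1.4]
finger_gap: 0.376
disc centre [0.58315593 0.02298906] res mm [-0.3 -0.2 -0.1 -0.  -0.3 -0.3 -0.2 -0.1 -0.1 -0.  -0.   0.4  0.   0.
  0.4  0.4 -0.   0.3  0.3  0.2  0.1  0.  -0.  -0.1 -0.2 -0.3 -0.1 -0.2
 -0.3 -0.4 -0.1]
off [-4.31451118e-05  3.66078895e-03] tcp [0.58522042 0.02645045 0.07748014] tube bottom [0.58302362 0.02350537 0.04708172] needed tool [ 4.09037984e-04  3.41727104e-04 -1.12016266e-07] [-0.15628212  0.62759849 -1.40547504]
```

Engaged with no side force. Going down to the turntable.

```bash
python3 -m crank '1 0 0 0.005 0 0 0;1 0 0 0.01 0 0 0;1 0 0 0.015 0 0 0;1 0 0 0.019 0 0 0;1 0 0 0.021 0 0 0'; python3 -m crank '1 0 0 0.001 0 0 0;1 0 0 0.002 0 0 0;1 0 0 0.003 0 0 0;1 0 0 0.004 0 0 0;1 0 0 0.004 0 0 0'
```

```text
time_s: 8.65
position: [0.5852, 0.0264, 0.0563]
ee_rot: [3.141, 0.001, -0.624]
wrist_force: [0.1, 0.0, -2.0]
finger_gap: 0.38
time_s: 9.15
position: [0.5855, 0.0264, 0.053]
ee_rot: [3.142, -0.0, -0.624]
wrist_force: [-0.6, 0.4, -1.9]
finger_gap: 0.376
```

```bash
python3 -m crank '1 0 0 0.001 0 0 0;1 0 0 0.002 0 0 0;1 0 0 0.003 0 0 0;1 0 0 0.003 0 0 0;1 0 0 0.003 0 0 0'
```

```text
time_s: 9.65
position: [0.5861, 0.0266, 0.0523]
ee_rot: [-3.141, -0.001, -0.624]
wrist_force: [-6.4, 2.2, 14.4]
finger_gap: 0.372
```

The contact force of 14 N came at the predicted height, so the sleeve is seated. Releasing, then lifting.

```bash
python3 -m crank '0.4 0 0 0 0 0 0;0 0 0 0 0 0 0;0 0 0 0 0 0 0;0 0 0 0 0 0 0;0 0 0 0 0 0 0'; python3 -m crank '0 0 0 -0.03 0 0 0;0 0 0 -0.07 0 0 0;0 0 0 -0.11 0 0 0;0 0 0 -0.14 0 0 0;0 0 0 -0.14 0 0 0';python3 - <<'E'
from h import *
s=sense();print(s["position"],s["ee_rot"],s["joint_positions"])
q=snapshot("side");w=snapshot("wrist");p=snapshot("top");cv2.imwrite("pics/w6.png",w["pixels"])
b=cv2.resize(q["pixels"][200:300,280:390],None,fx=4,fy=4,interpolation=cv2.INTER_CUBIC)
o=np.zeros((480,800,3),np.uint8);o[:400,:440]=b;o[:,440:]=w["pixels"][:,200:560];cv2.imwrite("pics/c6.png",o)
E
```

```text
time_s: 10.15
position: [0.5855, 0.0264, 0.0499]
ee_rot: [3.141, 0.0, -0.624]
wrist_force: [0.3, -0.5, 0.1]
finger_gap: 1.0
time_s: 10.65
position: [0.5878, 0.026, 0.1953]
ee_rot: [-3.138, -0.007, -0.624]
wrist_force: [0.4, -0.1, -0.2]
finger_gap: 0.999
[0.58783257 0.02601879 0.19526813] [-3.13849054 -0.00668091 -0.62394896] [-1.77793650e-01  5.71456901e-02  3.91844956e-02  1.54546965e+00
 -8.43319391e-05  2.01694096e+00]
```

View pics/c6.png

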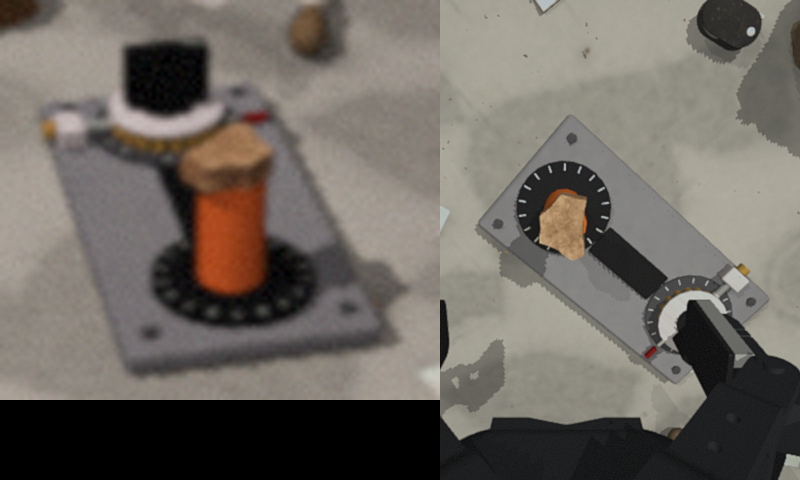

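The sleeve stands upright, fully down on the turntable (side crop (232,290); wrist view (565,225)), and the knob is still at zero. Now I'll move over the knob and turn the tool.

```bash
python3 -m crank '0 0.116 0.113 0 0 0 -42;0 0.116 0.113 0 0 0 -42;0 0.116 0.113 0 0 0 -42;0 0.116 0.113 0 0 0 -42;0 0.116 0.113 0 0 0 -42'; python3 -m crank '0 0 0 0 0 0 -42;0 0 0 0 0 0 -42;0 0 0 0 0 0 -42;0 0 0 0 0 0 -42;0 0 0 0 0 0 -42';python3 -m crank '0 0 0 0 0 0 -42;0 0 0 0 0 0 -42;0 0 0 0 0 0 -42;0 0 0 0 0 0 -42;0 0 0 0 0 0 -42';python3 -m crank '0 0 0 0 0 0 -12;0 0 0 0 0 0 -12;0 0 0 0 0 0 -12;0 0 0 0 0 0 -12;0 0 0 0 0 0 -12'
python3 - <<'E'
from h import *
s=sense();print(s["position"],s["ee_rot"],s["joint_positions"])
w=snapshot("wrist");cv2.imwrite("pics/w7.png",w["pixels"]);print(proj(w,[.616,-.133,.071]),proj(w,[.616,-.133,.033]))
for r in regions_of("index_knob",w)[:2]: print(r["rect"],r["confidence"],r["pixels"].sum())
E
```

```text
time_s: 11.3
position: [0.6128, -0.1358, 0.1874]
ee_rot: [-3.14, 0.003, 0.112]
wrist_force: [-0.3, -0.0, -0.1]
finger_gap: 1.001
time_s: 11.8
position: [0.6128, -0.1327, 0.188]
ee_rot: [-3.139, 0.001, 0.848]
wrist_force: [0.2, -0.0, -0.0]
finger_gap: 1.001
time_s: 12.3
position: [0.6128, -0.1327, 0.1879]
ee_rot: [-3.139, -0.001, 1.581]
wrist_force: [-0.1, -1.0, -0.3]
finger_gap: 1.002
time_s: 12.8
position: [0.6134, -0.1329, 0.1894]
ee_rot: [-3.141, -0.001, 1.783]
wrist_force: [0.5, 0.1, -0.1]
finger_gap: 0.999
[ 0.613369   -0.13292681  0.1893793 ] [-3.14075528e+00 -5.10229527e-04  1.78300465e+00] [-4.21364589e-01  1.88882884e-01  1.70139739e-01  1.55303010e+00
 -8.45443203e-05 -6.33573089e-01]
[325.82809172 220.76607819] [325.83255701 209.97825694]
[278.6, 163.5, 373.1, 255.1] 0.6 6937
```

View pics/w7.png

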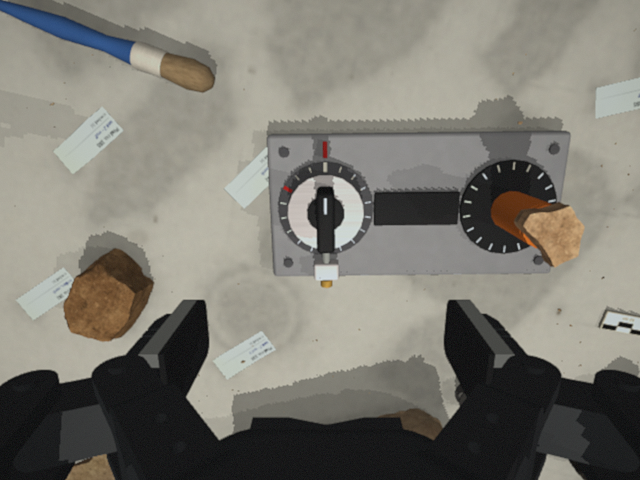

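The bar spans (325,187) to (325,252), square to the jaws. The white tick is at the red pointer (zero), and the sleeve is seated at right. Descending.

```bash
python3 -m crank '0 0 0.002 0.04 0 0 0;0 0 0.002 0.08 0 0 0;0 0 0.002 0.115 0 0 0;0 0 0.002 0.138 0 0 0;0 0 0.002 0.148 0 0 0' && python3 -m crank '0 0 0 0 0 0 0;0.4 0 0 0 0 0 0;0.8 0 0 0 0 0 0;1 0 0 0 0 0 0;1 0 0 0 0 0 0' && python3 -m crank '1 0 0 0 0 0 0;1 0 0 0 0 0 0;1 0 0 0 0 0 0;1 0 0 0 0 0 0;1 0 0 0 0 0 0'; python3 -c "
from h import *
s=sense();print(s['wrist_torque'],s['finger_gap'])"
```

```text
time_s: 13.4
position: [0.6139, -0.1319, 0.0391]
ee_rot: [-3.138, -0.002, 1.784]
wrist_force: [0.8, 0.6, 0.3]
finger_gap: 1.001
time_s: 13.9
position: [0.6162, -0.1329, 0.043]
ee_rot: [3.141, 0.001, 1.785]
wrist_force: [0.7, -0.4, -0.3]
finger_gap: 0.332
time_s: 14.4
position: [0.6156, -0.1326, 0.0421]
ee_rot: [-3.142, 0.0, 1.785]
wrist_force: [0.1, 1.1, 0.2]
finger_gap: 0.004
[ 0.03292544 -0.03297995 -0.01043019] 0.004024854385178484
```

The fingers shut fully with no bar between them. Looking before going on.

Run:
```python
from h import *
s=sense();print(s["position"],s["ee_rot"],s["finger_gap"],s["joint_positions"])
q=snapshot("side");w=snapshot("wrist");
b=cv2.resize(q["pixels"][150:260,270:370],None,fx=4,fy=4,interpolation=cv2.INTER_CUBIC)
o=np.zeros((480,800,3),np.uint8);o[:440,:400]=b;o[:,400:]=w["pixels"][:,120:520];cv2.imwrite("pics/c8.png",o)
```

```text
[ 0.61558112 -0.13264546  0.0420724 ] [-3.14152191e+00  4.82155701e-05  1.78452417e+00] 0.004024854385178484 [-4.19481441e-01  2.24068066e-01 -5.83305071e-02  1.28842625e+00
 -8.07297293e-05 -6.33209282e-01]
```

View pics/c8.png

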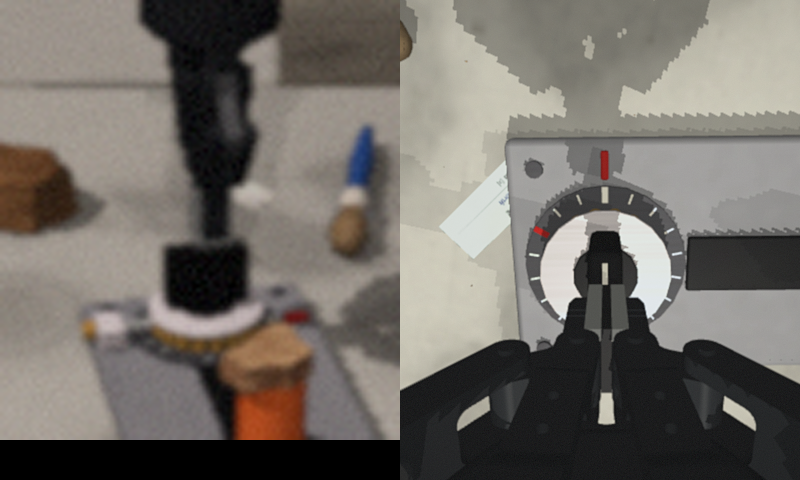

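The wrist view shows the fingers straddling the bar (crop (605,240)), but the gap reads shut. A small 8° turn will show whether it bears load.

```bash
python3 -m crank '1 0 0 0 0 0 3;1 0 0 0 0 0 6;1 0 0 0 0 0 8;1 0 0 0 0 0 8;1 0 0 0 0 0 8'
python3 - <<'E'
from h import *
s=sense();print(s['wrist_torque'],s["wrist_force"],s['finger_gap'])
q=snapshot("side");w=snapshot("wrist");print("tcp side",proj(q,s["position"]),"tcp wrist",proj(w,s["position"]),"bar top",proj(w,[.616,-.133,.071]))
a=cv2.resize(w["pixels"][190:470,240:400],None,fx=2.1,fy=2.1,interpolation=cv2.INTER_CUBIC)
b=cv2.resize(q["pixels"][180:250,290:360],None,fx=6,fy=6,interpolation=cv2.INTER_CUBIC)
o=np.zeros((600,770,3),np.uint8);o[:420,:420]=b;o[:588,430:766]=a
o=np.clip((o/255.)**.5*255,0,255).astype(np.uint8);cv2.imwrite("pics/c9.png",o)
E
```

```text
time_s: 15.0
position: [0.6156, -0.1326, 0.0421]
ee_rot: [-3.142, 0.0, 1.646]
wrist_force: [-0.1, -0.1, 0.3]
finger_gap: -0.003
[ 0.06744484  0.03679098 -0.03061985] [-0.09238293 -0.11539149  0.28776216] -0.003210428711708236
tcp side [322.20868123 221.7814994 ] tcp wrist [327.15672183 276.13981547] bar top [326.35325164 304.22916112]
```

View pics/c9.png

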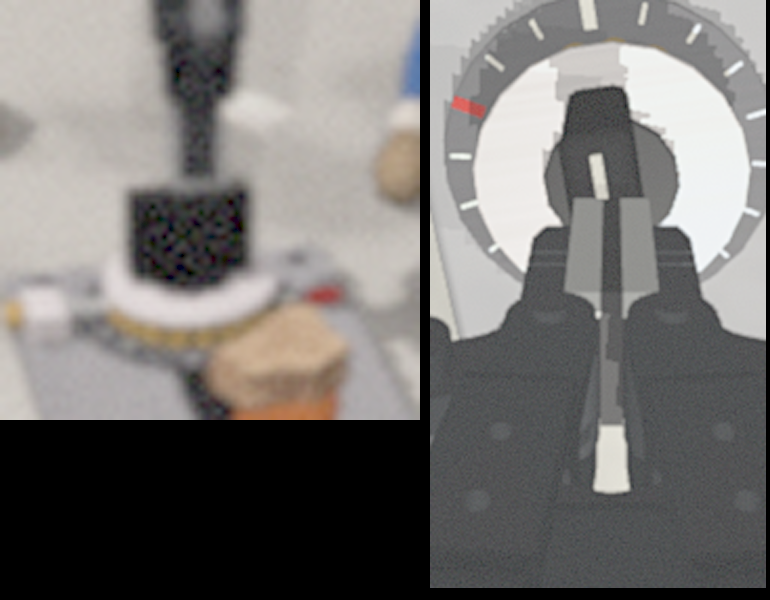

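In the brightened crop the pads (crop (612,245)) are shut just above the bar's top. The fingertips really end about 30 mm above the reported TCP. The tick is still at zero. I'll reopen, turn back and go about 26 mm lower with a force check.

```bash
python3 -m crank '0 0 0 0 0 0 0;0 0 0 0 0 0 -4;0 0 0 0 0 0 -8;0 0 0 0 0 0 -8;0 0 0 0 0 0 -8' && python3 -m crank '0 0 0 0.004 0 0 0;0 0 0 0.009 0 0 0;0 0 0 0.014 0 0 0;0 0 0 0.016 0 0 0;0 0 0 0.016 0 0 0' && python3 -m crank '0 0 0 0.003 0 0 0;0 0 0 0.006 0 0 0;0 0 0 0.009 0 0 0;0 0 0 0.01 0 0 0;0 0 0 0.01 0 0 0'
```

```text
time_s: 15.6
position: [0.6156, -0.1327, 0.0421]
ee_rot: [-3.142, 0.0, 1.783]
wrist_force: [0.7, 1.1, -0.1]
finger_gap: 0.847
time_s: 16.1
position: [0.6152, -0.1325, 0.0254]
ee_rot: [-3.141, -0.001, 1.784]
wrist_force: [0.1, -0.0, -0.7]
finger_gap: 0.993
time_s: 16.6
position: [0.6155, -0.1326, 0.0158]
ee_rot: [-3.141, -0.0, 1.785]
wrist_force: [-0.7, -0.1, 0.4]
finger_gap: 0.997
```

```bash
python3 -m crank '0.3 0 0 0 0 0 0;0.6 0 0 0 0 0 0;0.8 0 0 0 0 0 0;1 0 0 0 0 0 0;1 0 0 0 0 0 0' && python3 -m crank '1 0 0 0 0 0 0;1 0 0 0 0 0 0;1 0 0 0 0 0 0;1 0 0 0 0 0 0;1 0 0 0 0 0 0'
```

```text
time_s: 17.1
position: [0.6158, -0.133, 0.0163]
ee_rot: [3.141, 0.001, 1.785]
wrist_force: [-1.5, -6.0, 12.2]
finger_gap: 0.15
time_s: 17.6
position: [0.6157, -0.133, 0.0164]
ee_rot: [3.141, 0.001, 1.784]
wrist_force: [-2.0, -1.8, 3.8]
finger_gap: 0.147
```

Gap .147 matches the 14 mm bar, so it is gripped. Turning clockwise.

```bash
python3 -m crank '1 0 0 0 0 0 4;1 0 0 0 0 0 8;1 0 0 0 0 0 12;1 0 0 0 0 0 16;1 0 0 0 0 0 20' && python3 -m crank '1 0 0 0 0 0 0;1 0 0 0 0 0 5;1 0 0 0 0 0 10;1 0 0 0 0 0 15;1 0 0 0 0 0 20' && python3 -m crank '1 0 0 0 0 0 0;1 0 0 0 0 0 4;1 0 0 0 0 0 8;1 0 0 0 0 0 12;1 0 0 0 0 0 15'; python3 -c "
from h import *
s=sense();print(s['wrist_torque'],s['finger_gap'])"
```

```text
time_s: 18.1
position: [0.6157, -0.132, 0.0163]
ee_rot: [3.142, -0.001, 1.433]
wrist_force: [-1.0, 1.9, 5.2]
finger_gap: 0.151
time_s: 18.6
position: [0.616, -0.1312, 0.0164]
ee_rot: [-3.141, -0.002, 1.086]
wrist_force: [-1.2, 6.8, 6.5]
finger_gap: 0.154
time_s: 19.1
position: [0.6164, -0.1306, 0.0163]
ee_rot: [-3.141, -0.004, 0.826]
wrist_force: [2.3, 8.2, 4.7]
finger_gap: 0.153
[ 1.58669482 -0.49212367  0.06764822] 0.15304668014325573
```

```bash
python3 -m crank '1 0 0 0 0 0 2;1 0 0 0 0 0 4;1 0 0 0 0 0 5;1 0 0 0 0 0 5;1 0 0 0 0 0 5' && python3 -m crank '1 0 0 0 0 0 0;1 0 0 0 0 0 0;1 0 0 0 0 0 0;1 0 0 0 0 0 0;1 0 0 0 0 0 0'
python3 - <<'E'
from h import *
s=sense();print(s['wrist_torque'],s['finger_gap'],s["ee_rot"])
w=snapshot("wrist");q=snapshot("side");cv2.imwrite("pics/w10.png",w["pixels"]);
o=np.zeros((480,800,3),np.uint8);o[:400,:320]=cv2.resize(q["pixels"][190:290,290:370],None,fx=4,fy=4,interpolation=cv2.INTER_CUBIC);o[:,320:]=w["pixels"][:,120:600];cv2.imwrite("pics/c10.png",o)
E
```

```text
time_s: 19.6
position: [0.6165, -0.1304, 0.0163]
ee_rot: [-3.14, -0.004, 0.741]
wrist_force: [4.0, 8.6, 4.9]
finger_gap: 0.149
time_s: 20.1
position: [0.6166, -0.1304, 0.0163]
ee_rot: [-3.14, -0.004, 0.741]
wrist_force: [2.8, 8.8, 4.0]
finger_gap: 0.151
[ 1.68165843 -0.69061921  0.05902651] 0.15120750465576627 [-3.14039658 -0.00384585  0.74124903]
```

View pics/c10.png

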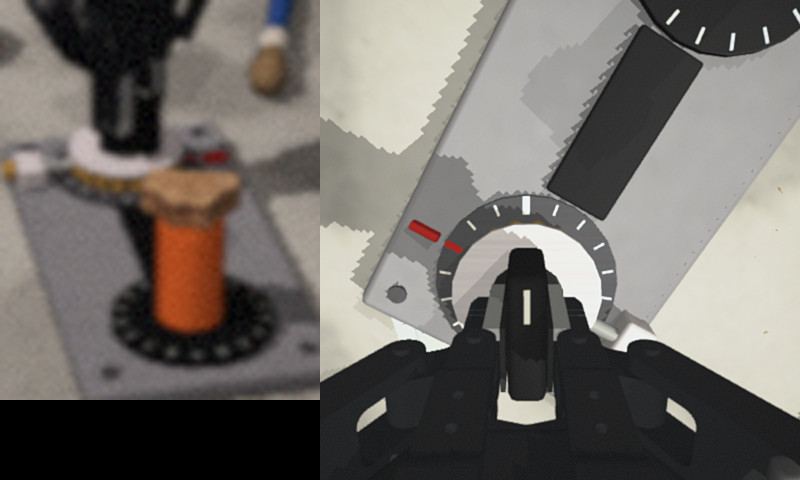

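The bar is held between the pads, with the red tick (454,247) in line with the red pointer (425,231). The sleeve stands upright and seated. Handing in.

```bash
python3 -c "
from h import *
print(close_job());s=sense();print(s['time_s'],s['finger_gap'],s['ee_rot'])"
```

```text
the job is handed in; nothing more can be done
None
the job is handed in; nothing more can be done
```

I set the sleeve on the spigot, pushed it down onto the turntable and let go. I then turned the knob clockwise to the third stop and handed in at about 20 s, still gripping it.

**Last checks:**
- **Sleeve:** it met the turntable with about 14 N at the expected height. After release, the side view showed it upright and fully down.
- **Knob:** the tool turned 59.8° (60° asked) and the red tick lines up with the pointer. The finger opening of 0.15 matches the 14 mm bar. The arm was still leaning on the knob with about 9 N sideways and about 1.8 N m of tilting moment at the wrist.
- **Brush, loupe and scale bar:** I never went near them. I did not re-measure their positions at the end.

**What disagreed:**
- **First knob grip:** it closed on nothing above the bar, because the fingertips seemed to end about 30 mm above the reported TCP. An 8° test turn with the empty jaws did not move the knob. I reopened, went 26 mm lower and gripped it properly.
- **Sleeve grip:** for the same reason I probably held the sleeve higher than the 45–50 mm asked, perhaps by the sherd.
- **Tube offset:** the cameras differed by 2–3 mm on where the tube sat in the grip. I followed the wrist camera, and the sleeve slid on without side force.

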